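Snap the retaining clip into the groove of a laminator roller shaft

TASK

Take the small spring clip out of its holder by its grey tab and snap it down sideways into the groove in the bare end of the roller shaft, fully home, with its tab still on top when you let go. The groove's place along the shaft is not known exactly, so feel for it and press firmly but gently: never ram the clip against the shaft. Leave everything else where it is.

Things in the scene. Friction and masses are not known exactly. Their poses are not given: they have to be found in the camera images.
- clip: small open spring clip: a flat steel C 5 mm thick (its y), 33 mm wide over two sprung jaws (its x), grey plastic tab on top. Origin: centre of the bore; z points to the tab. The crown's underside, which ends on the groove's floor, is at z = +9 mm; the jaws reach down to z = -9 mm. Starts upright in a holder, mouth down, origin 21 mm above the bench; about 55 g.
- clip_tab (a point): centre of the small clip's grey tab, 47 mm above the clip's origin; axes as the clip's. The tab is 30 mm wide (x), 10 mm thick (y) and 34 mm tall (30 to 64 mm above the origin): pinch it from above across its 10 mm. With the clip home, fingertips no lower than the tab's foot stay 10 mm clear of the roller and blocks.
- clip_mouth (a point): middle of the clip's mouth, 7 mm below the clip's origin; axes as the clip's. Round noses of 2 mm radius stand 8 mm to either side of it along x (12 mm free mouth). Over the groove's floor a push of about 10 to 20 N springs them apart and they snap shut round it; they cannot open far enough to pass over the shaft's full diameter.
- roller_unit: fixed unit: white base plate 110 x 262 x 12 mm, two aluminium bearing blocks up to 87 mm high, a level steel shaft with a black rubber roller 40 mm in diameter. Origin: centre of the base plate's underside; the shaft runs along its y, 70 mm above the bench, roller towards +y, bare shaft end towards -y. The shaft neither turns nor shifts under the forces of this job.
- journal (a point): point on the axis of the bare shaft end (28 mm diameter, greased), always beside the groove on its outer side: bearing block 44 mm away at +y, free end about 21 mm (13 to 29) at -y. Axes as roller_unit's. The one groove, 8 mm wide (clip play 1.5 mm each side), floor 18 mm in diameter, has its middle 4 to 20 mm from here towards +y, different each time and not measured.
- shaft_top (a point): top of the bare end's full diameter, 14 mm above point journal. Riding on the full diameter, the clip's noses hold its origin about 20 to 21 mm above the shaft axis; slid lengthwise over the groove they drop about 6 mm onto its floor (origin 14 to 15 mm above the axis). Snapped home, the clip's origin lies on the axis.
- holder_small: fixed aluminium block 51 x 50 mm, 32 mm high, with a pocket 37 mm (x) by 7 mm (y) and 20 mm deep, in which the small clip stands. Origin: centre of the underside. Leave it.
- holder_large: the same sort of block, 65 x 50 mm, for the large clip. Fixed. Origin: centre of the underside.
- clip_large: a larger clip of the same kind, 47 mm wide, with the same grey tab, for another shaft; it does not fit here. Stands in its own holder. Origin: centre of its bore, 26 mm above the bench. Leave it.
- solvent_bottle: white plastic bottle, 52 mm in diameter, 130 mm tall; bystander. Origin: centre of the underside.
- grease_jar: small clear jar with a steel lid, 48 mm in diameter, 45 mm tall; bystander. Origin: centre of the underside.
- screwdriver: black-handled screwdriver, 190 mm long, lying; bystander. Origin: centre of its underside.
- spacer_ring: steel spacer ring, 44 mm in diameter, 10 mm high; bystander. Origin: centre of the underside.
- tape_roll: empty paper tape core, 70 mm in diameter, 20 mm high; bystander. Origin: centre of the underside.
- phone: black phone lying flat, 72 x 148 x 8 mm; bystander. Origin: centre of the underside.
- cap_pot: small steel pot, 70 mm in diameter, 30 mm high; bystander. Origin: centre of the underside.
Mind the look-alikes: they are no part of the job. What is shaped like the clip but yellow is not meant.

How it is judged:
By the outcome, as a careful person would: the job done as asked, in the order asked, and still so for the second after the job is handed in, with the robot touching nothing.
It also fails if it takes over 61 s, if anything falls off the work surface, if the arm or the gripper's body presses on something with over 40 N, if the wrist force passes 120 N, or if a joint passes its speed limit or range.

ROBOT

A 6-joint arm with a two-finger parallel gripper is mounted at the origin on the work surface. World frame = base frame: x ahead of the robot, y to its left, z up, the work surface at z = 0. Lengths are in mm, angles in rad, forces in N, time in s.
With the tool pointing down it reaches from about 425 to 1125 mm from the base axis. Payload 14.9 kg.
Tool frame: the origin (TCP) lies midway between the tips of the shut fingers; the grasp point (between the pads) lies grip_point_offset behind it (grip_point_offset is the distance from the TCP to the grasp point, in mm); z points along the fingers, y is the line along which they close (so a half turn about z gives the same grasp; the last joint's range is limited). The gripper opens to 91 mm and grips with 3 to 60 N. Pads are 32 mm wide; open, the fingers measure 118 mm over their backs; the gripper's body (76 mm by 178 mm) begins 60 mm behind the grasp point.
Start: joints at [-1.297, 0.379, 1.734, -0, 1.028, -0.033], TCP at [211.402, -667.328, 213.932] pointing down, gripper open.
Joint ranges: [-2.77, 2.77], [-0.74, 2.19], [0, 2.66], [-1.06, 4.2], [0.31, 2.87], [-3.08, 3.08]. Speed limits (rad/s): [1.89, 1.89, 2.39, 3.14, 3.14, 3.14].

INTERFACE

Orientations are given as [roll, pitch, yaw] about the fixed x, y, z axes, in that order (R = Rz(yaw) Ry(pitch) Rx(roll)).
In Python, from rig import get_obs, get_image, camera_model, finish_job, grip_point_offset gives the robot as it stands.
- The arm moves only by the tool play_rows, never from a script. Its argument "commands" is a list of rows, each an object of numbers: "dx", "dy", "dz": the shift along the world's x, y, z in mm; "roll": the turn about the world's z in degrees. A call has 1 to 8 rows; each row shifts and turns the commanded pose from where the row before left it; what a row does not reach is not made up. A row lasts 1/10 s, in which the tool goes at most 50 mm and 8.59 degrees, less where a joint would pass 70% of its speed; a pose out of reach is approached as far as the arm can. A call with a gripper value outside its range is refused whole. "hand" is the closure, from -1 (fully open) to 1 (shut), so that 0 is half open, set as the call begins (left out, the last holds). The fingers move at their own pace and stop on an object; the grip force is fixed at half the most. Time passes only in rows, so rows that do not move let the fingers close. It gives the time, the measured TCP pose, the force, the opening and the grip force at its end, in the units of the state.
- get_obs(): the state, without advancing time (a new reading comes with each control period).
- get_image(name): name is "scene" or "top" or "wrist"; returns the picture (400x640x3 uint8, red, green, blue); there is no depth.
- camera_model(name): a dict with "fx", "fy", "cx", "cy" (pixels), "dist_coeffs" ([k1, k2, p1, p2, k3] as OpenCV has them; the pictures are not rectified), "R" (3x3) and "t" (3): a world point X has camera coordinates R X + t; the wrist camera has in their place "T_tool_cam" (4x4, takes a point from camera to tool coordinates, whose origin is the TCP and whose axes are the flange's). Camera axes: x right, y down, z forward; pixel columns grow to the right and rows downward; lengths in mm; the calibration is good to about 2 mm. A picture is of the moment at which its call begins: read the wrist's pose just before it. camera_model takes no time and is no camera call.
- finish_job(): hands the job in; it is judged then, once.
The state is a dict: "clock": time; "joint_positions": joint angles; "dq": joint speeds; "joint_torque": joint torques, N m; "eef_pos": TCP position; "tool_rot": TCP orientation; "wrist_force": force on the tool from outside, world axes, zero at the start; "moment": the same for the moment, N m; "opening": opening from 0.0 (shut) to 1.0 (fully open); "grasp_force": force on a finger pad.
Only numpy, scipy, OpenCV 4.12 (cv2) and the standard library are available. Lean on these libraries where they do the work, as an engineer would, in place of code of your own. Each camera call takes 0.05 s, during which the arm holds its last target. There are 200 camera calls.

## Working session

There is one attempt and no reset: what is moved stays moved. The work goes in short steps, Python scripts to look and compute and a tool call to move; the robot and the scene stay as the last step left them, time stands still between calls to the robot, and variables do not carry over. Pictures are saved under pics/ and viewed, at most 10 in all, crops included, and the job is handed in when it is done.

Besides the shell and the picture viewer there is one more tool, called after "Call:" in YAML: its name, and indented under it one key for each argument. play_rows: Moves the arm, as the interface text tells. Its arguments: {"type":"object","properties":{"commands":{"type":"array"},"hand":{"type":"number"}},"required":["commands"]}

```bash
mkdir -p pics; cat > h.py <<'E'
import numpy as np, cv2
from rig import *
def cam(n):
    m=camera_model(n);K=np.array([[m['fx'],0,m['cx']],[0,m['fy'],m['cy']],[0,0,1.]]);return m,K,np.array(m['dist_coeffs'],float)
def pose(n,obs=None):
    m,K,d=cam(n)
    if 'R' in m: return np.array(m['R'],float),np.array(m['t'],float),K,d
    from scipy.spatial.transform import Rotation as Ro
    T=np.eye(4);T[:3,:3]=Ro.from_euler('xyz',obs['tool_rot']).as_matrix();T[:3,3]=obs['eef_pos']
    W=np.linalg.inv(T@np.array(m['T_tool_cam'])); return W[:3,:3],W[:3,3],K,d
def ray(P,uv):
    R,t,K,d=P;x=cv2.undistortPoints(np.array([[uv]],float),K,d)[0,0];return -R.T@t,R.T@np.array([x[0],x[1],1.])
def onz(P,uv,z):
    c,v=ray(P,uv);return c+v*(z-c[2])/v[2]
def proj(P,X):
    R,t,K,d=P;return cv2.projectPoints(np.array(X,float).reshape(-1,3),cv2.Rodrigues(R)[0],t,K,d)[0][:,0]
def save(n,im): cv2.imwrite('pics/'+n+'.png',im[:,:,::-1])
E
python3 - <<'E'
from h import *
print(get_obs(),grip_point_offset)
for n in('scene','top'):
    im=get_image(n);np.save(n,im);save(n,im)
    R,t,K,d=pose(n);print(n,(-R.T@t).round(),R.round(2).tolist(),K[0,0])
print(np.array(camera_model('wrist')['T_tool_cam']).round(2))
E
```

```text
{'clock': 0.0, 'joint_positions': array([-1.29733298e+00,  3.79430390e-01,  1.73477658e+00, -3.80485205e-05,
        1.02847258e+00, -3.33088226e-02]), 'dq': array([ 0.00011609, -0.00019616, -0.00271091,  0.00123527,  0.00126314,
       -0.0013999 ]), 'joint_torque': array([-1.00451151e-03, -7.63738775e+01, -4.34370518e+01,  6.50676177e-02,
        4.24819090e-02, -7.92756282e-05]), 'eef_pos': array([ 211.26293348, -666.94921958,  213.27506457]), 'tool_rot': array([-3.14050528e+00, -3.64690804e-06,  3.06791822e-01]), 'wrist_force': array([ 0.01032946, -0.51598231, -0.56487694]), 'moment': array([ 0.01909611, -0.03735686, -0.02147386]), 'grasp_force': 0.0, 'opening': 1.0013892157771316} 18.8
scene [ 856. -643.  800.] [[0.89, 0.45, -0.02], [0.34, -0.7, -0.64], [-0.3, 0.56, -0.77]] 438.19007263010263
top [ 439. -125. 1264.] [[0.02, -1.0, 0.01], [-0.99, -0.02, -0.1], [0.1, -0.0, -1.0]] 449.1203730760409
[[  -0.     -0.96   -0.28   78.84]
 [   1.     -0.      0.      0.56]
 [  -0.     -0.28    0.96 -170.37]
 [   0.      0.      0.      1.  ]]
```

View pics/scene.png

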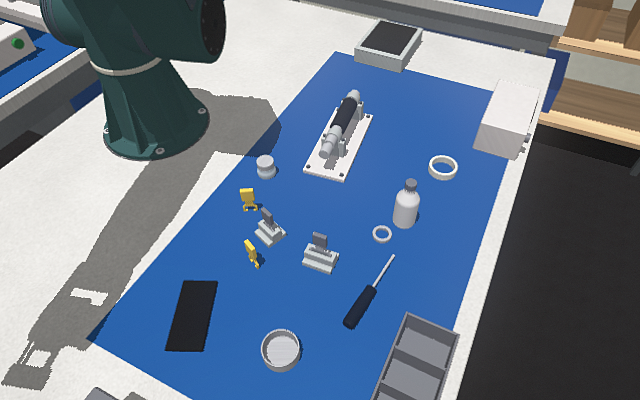

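View pics/top.png

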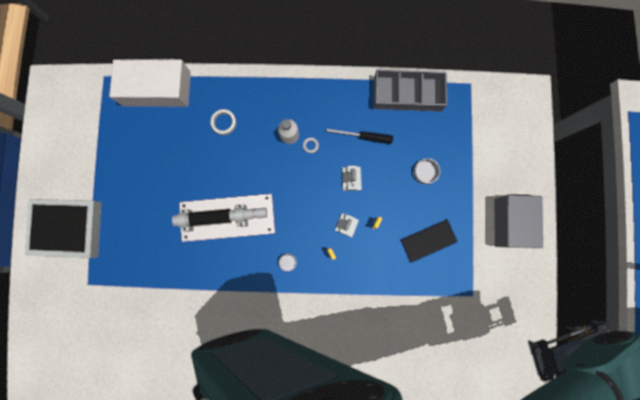

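Scene view: the robot, and two clips with grey tabs in holders, at (270,228) and (320,255). Two yellow look-alikes lie at (248,198) and (251,253). The roller unit is at (340,140), with its bare end towards (328,150). In the top view the holders are at (346,224) and (351,178). I'll take a close crop and measure their sizes.

```bash
python3 - <<'E'
from h import *
s=np.load('scene.npy');t=np.load('top.npy')
a=cv2.resize(s[190:290,230:350],(600,500),interpolation=cv2.INTER_CUBIC)[:,:480]
a=cv2.resize(s[195:285,235:345],(440,360),interpolation=cv2.INTER_CUBIC)
b=cv2.resize(t[160:250,320:410],(360,360),interpolation=cv2.INTER_CUBIC)
c=cv2.resize(t[185:245,170:280],(440,240),interpolation=cv2.INTER_CUBIC)
d=cv2.resize(s[80:190,300:380],(175,240),interpolation=cv2.INTER_CUBIC)
o=np.zeros((600,800,3),np.uint8);o[:360,:440]=a;o[:360,440:]=b;o[360:,:440]=c;o[360:,440:615]=d
save('crop',o)
# non-blue blobs on mat, top view
P=pose('top');hsv=cv2.cvtColor(t,cv2.COLOR_RGB2HSV)
m=((hsv[...,1]<110)&(hsv[...,2]>70)).astype(np.uint8)
for nm,(u0,v0,u1,v1),z in(('H1',(325,208,365,242),32),('H2',(335,160,370,198),32),('base',(172,188,280,245),12)):
    q=np.zeros_like(m);q[v0:v1,u0:u1]=m[v0:v1,u0:u1]
    cs=max(cv2.findContours(q,0,1)[0],key=cv2.contourArea)
    r=cv2.minAreaRect(cs);bx=np.array([onz(P,p,z)[:2] for p in cv2.boxPoints(r)])
    print(nm,r,bx.round().tolist(),'c',bx.mean(0).round(1),np.linalg.norm(bx[1]-bx[0]).round(),np.linalg.norm(bx[2]-bx[1]).round(),'ang',[np.degrees(np.arctan2(*(e)[::-1])).round(1) for e in (bx[1]-bx[0],bx[2]-bx[1])])
E
```

```text
H1 ((346.5206298828125, 224.54640197753906), (19.743846893310547, 20.318212509155273), 21.037511825561523) [[465.0, -153.0], [518.0, -172.0], [500.0, -223.0], [447.0, -204.0]] c [ 482.4 -187.6] 56.0 54.0 ang [np.float64(-19.8), np.float64(-109.7)]
H2 ((351.5, 177.5), (25.0, 19.0), 90.0) [[647.0, -172.0], [649.0, -225.0], [579.0, -226.0], [577.0, -173.0]] c [ 613.  -198.9] 53.0 70.0 ang [np.float64(-88.5), np.float64(-179.1)]
base ((222.88931274414062, 217.7047119140625), (40.917564392089844, 102.32157135009766), 84.70991516113281) [[534.0, 311.0], [567.0, 22.0], [454.0, 8.0], [419.0, 294.0]] c [493.5 158.9] 291.0 115.0 ang [np.float64(-83.3), np.float64(-172.7)]
```

View pics/crop.png

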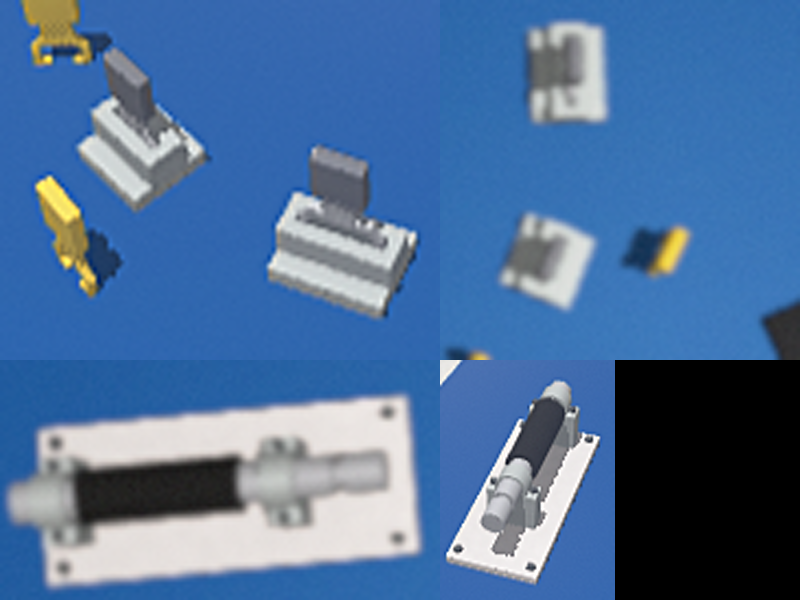

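The small clip is the one at scene (267,217): its holder measures about 51×50, against 65×50 for the other. The look-alikes are the large clip at (320,243) and the yellow clips at (248,198) and (251,253), and the close crop confirms the choice. I'm moving above it.

Call:
play_rows:
  commands:
    - {"dx":22,"dy":40,"roll":-3}
    - {"dx":23,"dy":40,"roll":-3}
    - {"dx":22,"dy":40,"roll":-3}
    - {"dx":23,"dy":40,"roll":-3}
    - {"dx":22,"dy":40,"roll":-3}
    - {"dx":23,"dy":40,"roll":-3}
    - {"dx":22,"dy":40,"roll":-3}
    - {"dx":23,"dy":40,"roll":-3}
  hand: 0

```text
schema error: expected keys dx, dy, dz, roll
```

Call:
play_rows:
  commands:
    - {"dx":22,"dy":40,"roll":-3}
    - {"dx":23,"dy":40,"roll":-3}
    - {"dx":22,"dy":40,"roll":-3}
    - {"dx":23,"dy":40,"roll":-4}
    - {"dx":0}
    - {"dx":0}

```text
schema error: expected keys dx, dy, dz, roll
```

```bash
python3 - <<'E'
from h import *
o=get_obs();im=get_image('wrist');np.savez('w1',im=im,eef=o['eef_pos'],rot=o['tool_rot']);save('w1',im)
print(o['eef_pos'],o['tool_rot'],o['clock'],o['opening'],o['wrist_force'])
E
```

```text
[ 211.31096915 -666.98616937  213.36616801] [-3.14062277e+00 -5.38931344e-05  3.06769460e-01] 0.1 0.9967883307874501 [-0.09517102 -0.55040183 -0.39116731]
```

View pics/w1.png

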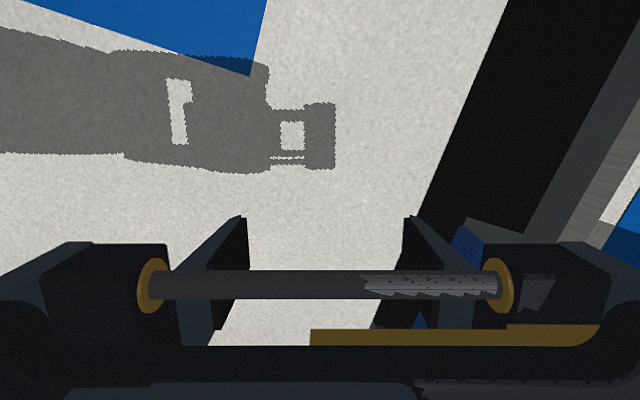

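The rows need all four keys, so nothing moved and the picture shows only the start view. The fingers are at the bottom and the view is ahead along tool +x, so I'll stop short of the clip along that direction.

Call:
play_rows:
  commands:
    - {"dx":17,"dy":42,"dz":0,"roll":-3}
    - {"dx":17,"dy":42,"dz":0,"roll":-3}
    - {"dx":17,"dy":42,"dz":0,"roll":-3}
    - {"dx":17,"dy":42,"dz":0,"roll":-3}
    - {"dx":17,"dy":42,"dz":0,"roll":-3}
    - {"dx":17,"dy":42,"dz":0,"roll":-3}
    - {"dx":17,"dy":42,"dz":0,"roll":-3}
    - {"dx":17,"dy":42,"dz":0,"roll":-3}
  hand: 0

```text
clock: 0.95
eef_pos: [347.6, -329.6, 213.9]
tool_rot: [3.142, -0.0, -0.115]
wrist_force: [1.5, 0.0, 0.4]
opening: 0.504
grasp_force: 0.0
```

Call:
play_rows:
  commands:
    - {"dx":18,"dy":42,"dz":0,"roll":-3}
    - {"dx":18,"dy":42,"dz":0,"roll":-3}
    - {"dx":18,"dy":42,"dz":0,"roll":-3}
    - {"dx":18,"dy":40,"dz":0,"roll":-4}
    - {"dx":0,"dy":0,"dz":0,"roll":0}
    - {"dx":0,"dy":0,"dz":0,"roll":0}
    - {"dx":0,"dy":0,"dz":0,"roll":0}

```text
clock: 1.65
eef_pos: [419.2, -165.9, 213.9]
tool_rot: [3.142, 0.0, -0.339]
wrist_force: [-0.0, -0.6, -0.2]
opening: 0.503
grasp_force: 0.0
```

```bash
python3 - <<'E'
from h import *
o=get_obs();im=get_image('wrist');np.savez('w2',im=im,eef=o['eef_pos'],rot=o['tool_rot']);save('w2',im)
print(o['eef_pos'],o['tool_rot'],o['clock'],o['opening'],o['wrist_force'])
E
```

```text
[ 419.16392289 -165.8730487   213.87057585] [ 3.14151214e+00  1.16596361e-04 -3.38667290e-01] 1.65 0.5029866589593912 [-0.00749169 -0.58305702 -0.1905711 ]
```

View pics/w2.png

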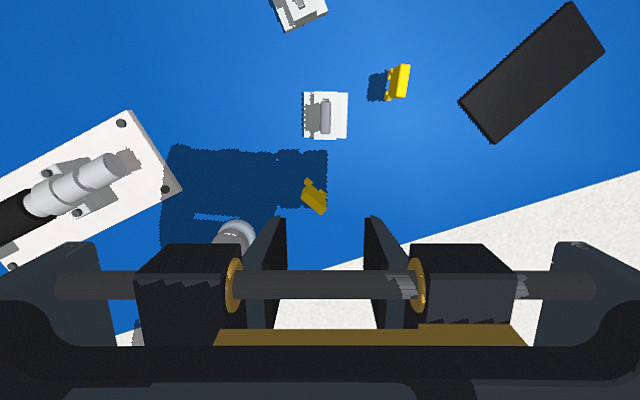

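Wrist view: the small clip's tab is at about (325,116), nearly aligned with the image vertical, and the shaft's bare end is at about (85,180). Next I'll measure the tab top and look at the shaft enlarged.

```bash
python3 - <<'E'
from h import *
w=np.load('w2.npz');im=w['im'];P=pose('wrist',dict(eef_pos=w['eef'],tool_rot=w['rot']))
a=cv2.resize(im[85:145,295:355],(360,360),interpolation=cv2.INTER_CUBIC)
b=cv2.resize(im[130:220,20:130],(440,360),interpolation=cv2.INTER_CUBIC)
save('c2',np.hstack([a,b]))
g=cv2.cvtColor(im,cv2.COLOR_RGB2GRAY)
print(g[95:140:3,300:350:2])
s=np.load('scene.npy');gs=cv2.cvtColor(s,cv2.COLOR_RGB2GRAY)
# predict tab top in scene for top centre from wrist
X=onz(P,(325,102),85);print(X,proj(pose('scene'),X),proj(pose('top'),X))
E
```

```text
[[118  44 241 236 241 120 116 237 238 239 239 238 240 241 241 241 242 241
  241 239 242 243 244 250 141]
 [116  31 242 235 243 163 117 237 239 240 240 217 194 202 196 242 241 240
  242 240 241 243 245 251 138]
 [118  64 243 237 240 178 116 239 247 242 247 120 142 106  81 232 243 240
  242 239 242 244 243 251 120]
 [118  31 253  89 244 169 119 117 121 119  94 145 157 166 179 109 246 241
  241 240 241 242 243 252 121]
 [113  63 163 116 125 124 123 125 123 125  99 149 157 164 176 134 245 241
  240 239 242 242 244 253 106]
 [119  40 110 118 122 126 120 122 124 123 101 149 157 167 178 129 245 239
  240 237 242 243 244 254 106]
 [117  56 160 118 122 127 121 123 121 125 101 151 160 169 178 120 246 239
  240 238 241 243 243 240 108]
 [117  68 114 116 122 126 122 123 122 121 102 148 162 168 176 156 244 240
  240 237 241 242 244 240 109]
 [120  32 255 113 123 124 121 122 121 124 105 151 161 167 173 151 243 239
  239 237 241 242 243 239 109]
 [116  58 116 119 120 123 119 120 120 121 108 154 161 169 170 152 243 239
  240 238 240 242 243 221 112]
 [117  39 254 109 121 124 119 121 120 123 103 152 162 167 169 154 241 237
  239 237 239 243 242 221 109]
 [112  56 149 115 118 122 120 121 119 121 104 154 159 165 165 191 240 238
  239 236 239 243 243 201 115]
 [110  60 241 228 255 113 120 109 148 242 146 152 161 168 164 185 240 237
  238 237 239 241 244 201 114]
 [116  33 235 234 237 174 111 235 236 236 243 213 223 220 212 241 236 237
  238 239 238 243 243 182 115]
 [111 111 188 203 202  98  99 233 237 235 236 236 240 238 236 236 237 237
  239 243 245 249 250 186 115]]
[ 496.59020019 -193.59351513   85.        ] [[270.89238929 214.90238124]] [[349.93703104 218.50859347]]
```

View pics/c2.png

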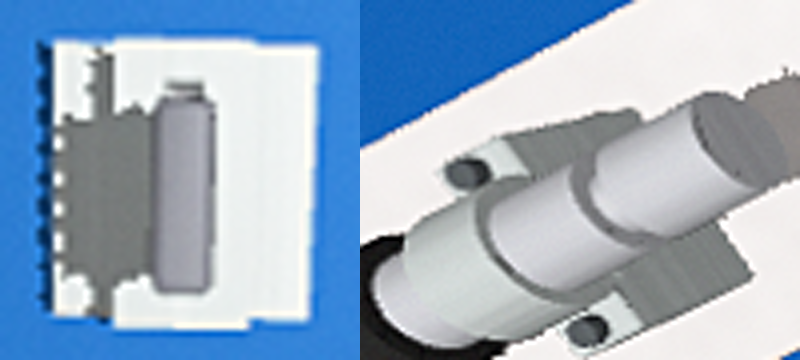

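```bash
python3 - <<'E'
from h import *
w=np.load('w2.npz');im=w['im'];P=pose('wrist',dict(eef_pos=w['eef'],tool_rot=w['rot']))
g=cv2.cvtColor(im,cv2.COLOR_RGB2GRAY)
print('cam',ray(P,(320,200))[0])
m=np.zeros_like(g);m[103:134,318:333]=((g[103:134,318:333]>138)&(g[103:134,318:333]<192))
c=max(cv2.findContours(m,0,1)[0],key=cv2.contourArea);r=cv2.minAreaRect(c);print(r)
bx=np.array([onz(P,p,85) for p in cv2.boxPoints(r)]);C=bx.mean(0);print(bx.round(1).tolist(),C)
for a,b in((0,1),(1,2)):
    e=(bx[b]-bx[a])[:2];print(np.linalg.norm(e),np.degrees(np.arctan2(e[1],e[0])))
# holder check: wrist image white rect top z=32
hs=cv2.cvtColor(im,cv2.COLOR_RGB2HSV)
m=np.zeros_like(g);m[85:145,300:350]=(hs[85:145,300:350,1]<60)&(g[85:145,300:350]>90)
c=max(cv2.findContours(m,0,1)[0],key=cv2.contourArea);r=cv2.minAreaRect(c)
bx=np.array([onz(P,p,32) for p in cv2.boxPoints(r)]);print('holder',bx.mean(0),[(np.linalg.norm(bx[i+1]-bx[i]).round(1),np.degrees(np.arctan2(*(bx[i+1]-bx[i])[1::-1])).round(1)) for i in(0,1)])
print(proj(pose('scene'),C),proj(pose('top'),C))
# shaft: silhouettes in full image coords
f=lambda x,y:(20+(x-360)/4,130+y/4)
for nm,A,B in(('tip',(697,93),(757,188)),('grOut',(603,150),(665,236)),('grIn',(570,165),(635,243)),('block',(480,180),(565,305))):
    p,q=onz(P,f(*A),70),onz(P,f(*B),70);print(nm,((p+q)/2).round(1),np.linalg.norm(p-q).round(1))
E
```

```text
cam [ 493.725155   -192.39224821  384.22665108]
((325.0, 118.0), (30.0, 10.0), 90.0)
[[497.3, -189.0, 85.0], [494.2, -197.6, 85.0], [468.6, -188.7, 85.0], [471.7, -179.8, 85.0]] [ 482.96220421 -188.79465588   85.        ]
9.204939517818499 -109.40907267488228
27.136609509465636 160.86193362774569
holder [ 483.08321344 -189.45214609   32.        ] [(np.float64(46.1), np.float64(-109.4)), (np.float64(49.8), np.float64(161.7))]
[[266.47802304 211.05536691]] [[348.0103535  223.65471361]]
tip [510.2  31.2  70. ] 26.5
grOut [506.   60.4  70. ] 25.1
grIn [506.1  69.5  70. ] 23.8
block [503.8  94.2  70. ] 36.3
```

The tab is at (483,-189) with yaw -19.3°. Its measured size is about 9×27 mm against the 10×30 expected, and it agrees with the holder centre. Moving over it and down.

Call:
play_rows:
  commands:
    - {"dx":16,"dy":-6,"dz":-20,"roll":0}
    - {"dx":16,"dy":-6,"dz":-20,"roll":0}
    - {"dx":16,"dy":-6,"dz":-20,"roll":0}
    - {"dx":16,"dy":-5,"dz":-20,"roll":0}
    - {"dx":0,"dy":0,"dz":-30,"roll":0}
    - {"dx":0,"dy":0,"dz":-30,"roll":0}
    - {"dx":0,"dy":0,"dz":-15,"roll":0}
    - {"dx":0,"dy":0,"dz":-5,"roll":0}

```text
clock: 2.5
eef_pos: [482.3, -188.8, 52.6]
tool_rot: [-3.141, 0.002, -0.34]
wrist_force: [0.2, 0.5, 0.1]
opening: 0.499
grasp_force: 0.0
```

Call:
play_rows:
  commands:
    - {"dx":0,"dy":0,"dz":0,"roll":0}
    - {"dx":0,"dy":0,"dz":0,"roll":0}

```text
clock: 2.7
eef_pos: [484.0, -188.8, 55.0]
tool_rot: [3.141, -0.001, -0.339]
wrist_force: [-0.3, -0.7, 0.3]
opening: 0.5
grasp_force: 0.0
```

```bash
python3 - <<'E'
from h import *
s=get_image('scene')
save('c3',cv2.resize(s[150:280,190:350],(640,520),interpolation=cv2.INTER_CUBIC))
E
```

```text
(no output)
```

View pics/c3.png

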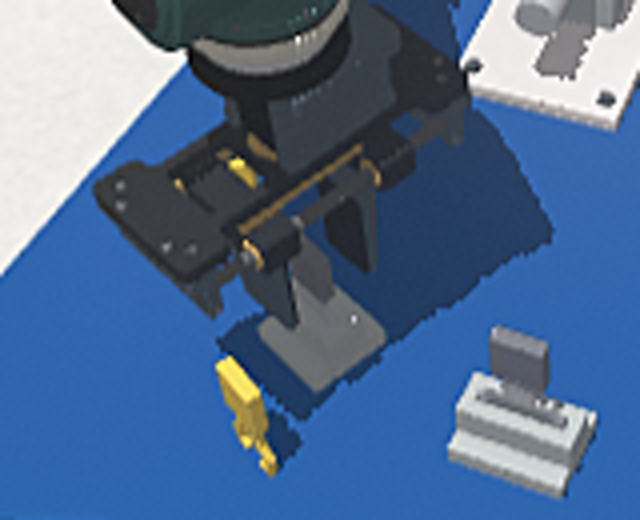

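The tab stands between the two fingers and the gripper is clear of the yellow clip. Closing, then lifting.

Call:
play_rows:
  commands:
    - {"dx":0,"dy":0,"dz":0,"roll":0}
    - {"dx":0,"dy":0,"dz":0,"roll":0}
    - {"dx":0,"dy":0,"dz":0,"roll":0}
    - {"dx":0,"dy":0,"dz":0,"roll":0}
    - {"dx":0,"dy":0,"dz":0,"roll":0}
    - {"dx":0,"dy":0,"dz":0,"roll":0}
    - {"dx":0,"dy":0,"dz":0,"roll":0}
    - {"dx":0,"dy":0,"dz":0,"roll":0}
  hand: 1

```text
clock: 3.55
eef_pos: [483.4, -188.3, 53.9]
tool_rot: [-3.142, -0.0, -0.339]
wrist_force: [-0.1, -0.5, 0.8]
opening: 0.105
grasp_force: 30.0
```

Call:
play_rows:
  commands:
    - {"dx":0,"dy":0,"dz":4,"roll":0}
    - {"dx":0,"dy":0,"dz":4,"roll":0}
    - {"dx":0,"dy":0,"dz":4,"roll":0}
    - {"dx":0,"dy":0,"dz":6,"roll":0}
    - {"dx":0,"dy":0,"dz":6,"roll":0}
    - {"dx":0,"dy":0,"dz":6,"roll":0}
    - {"dx":0,"dy":0,"dz":0,"roll":0}
    - {"dx":0,"dy":0,"dz":0,"roll":0}

```text
clock: 4.35
eef_pos: [483.5, -188.3, 84.1]
tool_rot: [3.142, -0.0, -0.339]
wrist_force: [-0.2, -0.5, -0.7]
opening: 0.108
grasp_force: 30.0
```

Gripped: force 30 N and opening 9.7 mm, which matches the tab. I'm rising and moving beside the shaft to measure the groove from above.

Call:
play_rows:
  commands:
    - {"dx":0,"dy":0,"dz":30,"roll":0}
    - {"dx":0,"dy":0,"dz":30,"roll":0}
    - {"dx":-4,"dy":25,"dz":30,"roll":2}
    - {"dx":-4,"dy":25,"dz":30,"roll":3}
    - {"dx":-5,"dy":30,"dz":0,"roll":3}
    - {"dx":-5,"dy":30,"dz":0,"roll":4}
    - {"dx":-5,"dy":30,"dz":0,"roll":4}
    - {"dx":-5,"dy":30,"dz":0,"roll":4}

```text
clock: 5.15
eef_pos: [454.9, -17.2, 203.8]
tool_rot: [-3.142, 0.0, 0.013]
wrist_force: [0.5, -0.1, -1.1]
opening: 0.104
grasp_force: 30.0
```

Call:
play_rows:
  commands:
    - {"dx":-5,"dy":30,"dz":0,"roll":3}
    - {"dx":-5,"dy":30,"dz":0,"roll":3}
    - {"dx":0,"dy":5,"dz":0,"roll":0}
    - {"dx":0,"dy":0,"dz":0,"roll":0}
    - {"dx":0,"dy":0,"dz":0,"roll":0}
    - {"dx":0,"dy":0,"dz":0,"roll":0}

```text
clock: 5.75
eef_pos: [445.5, 45.9, 203.8]
tool_rot: [3.142, 0.0, 0.113]
wrist_force: [0.2, 0.4, -1.4]
opening: 0.113
grasp_force: 30.0
```

```bash
python3 - <<'E'
from h import *
o=get_obs();im=get_image('wrist');np.savez('w3',im=im,eef=o['eef_pos'],rot=o['tool_rot'])
P=pose('wrist',o);q=proj(P,[[510,31,70],[504,94,70],[506,65,70]]);print(q,ray(P,(0,0))[0])
u,v=(q[:2].mean(0)-[60,45]).astype(int);u=max(u,0);v=max(v,0);print(u,v)
a=cv2.resize(im[v:v+90,u:u+120],(720,540),interpolation=cv2.INTER_CUBIC);save('c4',a)
E
```

```text
[[347.38673496 123.65306145]
 [280.92501574 122.387763  ]
 [311.46198702 123.79671597]] [524.06029108  54.3372383  374.19007935]
254 78
```

View pics/c4.png

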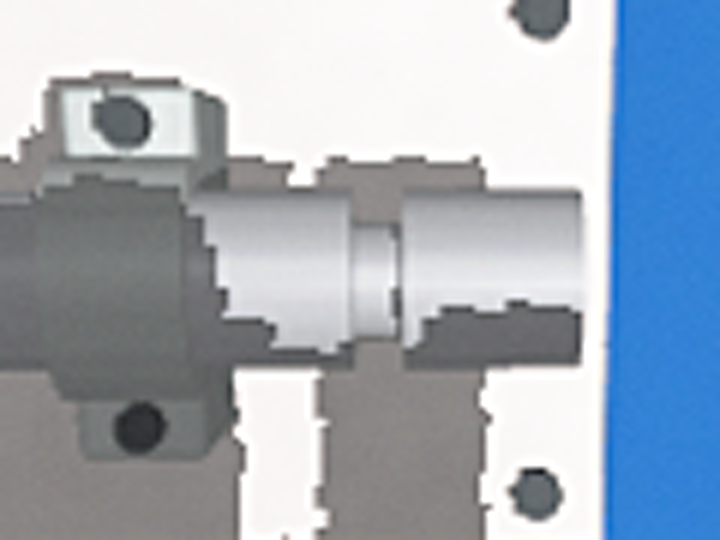

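The shaft is level in the image, so the yaw matches. The groove spans crop columns 350–403, the free end is at column 580, and the shaft rows are 187–367. Refining with subpixel gradients.

```bash
python3 - <<'E'
from h import *
w=np.load('w3.npz');im=w['im'];P=pose('wrist',dict(eef_pos=w['eef'],tool_rot=w['rot']))
g=cv2.cvtColor(im,cv2.COLOR_RGB2GRAY).astype(float)
print(g[110:114,306:328].astype(int)); print(g[106:144,300:304].T.astype(int)); print(g[106:144,340].astype(int))
L,Rr,T,B=254+350/6-.5,254+403/6-.5,78+187/6-.5,78+367/6-.5
yaw=w['rot'][2];ux=np.array([np.cos(yaw),np.sin(yaw)]);uy=np.array([-ux[1],ux[0]])
mid=(T+B)/2
for z in(70,84):
    for nm,u in(('in',L),('out',Rr),('tip',254+581/6-.5),('block',254+185/6-.5)):
        X=onz(P,(u,mid),z);d=X[:2]-w['eef'][:2];print(z,nm,X.round(1),'tool',(d@ux).round(1),(d@uy).round(1))
for u in (300,340):
    a,b=onz(P,(u,T),70),onz(P,(u,B),70);d=(a+b)[:2]/2-w['eef'][:2];print('diam',np.linalg.norm(a-b),'toolx',d@ux)
for p in((290,T),(346,T)): print(onz(P,p,70))
E
```

```text
[[122 124 127 126 125 126 129 140 142 140 140 139 140 140 142 132 127 129
  128 127 127 128]
 [147 147 148 146 147 150 135 138 143 143 141 140 142 140 139 146 149 150
  149 148 148 147]
 [163 161 161 161 162 165 143 137 141 141 141 143 140 142 141 157 163 161
  160 164 163 162]
 [174 172 171 172 172 176 144 137 144 143 140 141 142 138 142 169 173 172
  171 174 171 173]]
[[133 138 136 123 125 149 160 171 176 181 187 193 197 201 209 219 224 224
  223 226 223 222 215 212 213 211 186 184 184 192  96  98  98 175 255 249
  247 247]
 [127 126 127 121 125 146 162 172 178 180 185 191 199 203 212 219 225 225
  225 226 224 220 215 212 211 209 208 203 200 185  92  95  94 176 255 250
  247 247]
 [165 255 250 113 123 149 160 172 177 181 186 193 195 202 209 219 225 223
  225 226 223 222 215 213 211 208 205 199 199 184  94  97  95 173 255 250
  247 246]
 [250 255 255 109 122 146 161 171 179 181 186 191 197 204 209 218 225 225
  225 226 225 222 215 214 209 207 202 198 197 185  91  96  96 175 255 250
  247 247]]
[251 254 255 178 121 146 165 173 177 180 187 191 196 202 211 222 227 229
 234 239 235 229  88 104 110 108 108 107 108 103 104  95 110 219 255 251
 249 249]
70 in [506.2  64.7  70. ] tool 62.4 11.8
70 out [507.1  56.3  70. ] tool 62.4 3.4
70 tip [510.3  28.2  70. ] tool 62.4 -24.9
70 block [503.2  90.7  70. ] tool 62.3 38.0
84 in [507.   64.2  84. ] tool 63.1 11.2
84 out [507.9  56.2  84. ] tool 63.1 3.2
84 tip [510.9  29.4  84. ] tool 63.1 -23.8
84 block [504.1  89.   84. ] tool 63.1 36.2
diam 27.87226925096759 toolx 62.17051158824081
diam 27.870053096463757 toolx 62.170263637960176
[517.50502088  86.44775467  70.        ]
[523.46674771  34.1291693   70.        ]
```

The measured diameter is 27.9 and the groove width 8.4, both matching. The groove middle is about 7.5 mm towards +y from the present tool line and 62.3 mm along tool x. I'll come down about 7 mm outside it and feel.

Call:
play_rows:
  commands:
    - {"dx":20,"dy":2,"dz":0,"roll":0}
    - {"dx":22,"dy":3,"dz":0,"roll":0}
    - {"dx":20,"dy":2,"dz":-10,"roll":0}
    - {"dx":0,"dy":0,"dz":-30,"roll":0}
    - {"dx":0,"dy":0,"dz":-20,"roll":0}
    - {"dx":0,"dy":0,"dz":-10,"roll":0}
    - {"dx":0,"dy":0,"dz":-4,"roll":0}
    - {"dx":0,"dy":0,"dz":0,"roll":0}

```text
clock: 6.6
eef_pos: [507.5, 53.4, 130.1]
tool_rot: [-3.142, 0.0, 0.114]
wrist_force: [-1.0, -0.1, -0.5]
opening: 0.111
grasp_force: 30.0
```

Call:
play_rows:
  commands:
    - {"dx":0,"dy":0,"dz":0,"roll":0}
    - {"dx":0,"dy":0,"dz":0,"roll":0}
    - {"dx":0,"dy":0,"dz":-2,"roll":0}
    - {"dx":0,"dy":0,"dz":0,"roll":0}
    - {"dx":0,"dy":0,"dz":-1,"roll":0}
    - {"dx":0,"dy":0,"dz":0,"roll":0}
    - {"dx":0,"dy":0,"dz":0,"roll":0}

```text
clock: 7.3
eef_pos: [507.4, 53.7, 126.9]
tool_rot: [-3.142, -0.0, 0.115]
wrist_force: [0.6, 0.0, -1.4]
opening: 0.107
grasp_force: 30.0
```

Call:
play_rows:
  commands:
    - {"dx":0,"dy":0,"dz":-1,"roll":0}
    - {"dx":0,"dy":0,"dz":0,"roll":0}
    - {"dx":0,"dy":0,"dz":0,"roll":0}

```text
clock: 7.6
eef_pos: [507.4, 53.7, 125.9]
tool_rot: [-3.142, 0.0, 0.115]
wrist_force: [-0.5, -0.4, 0.6]
opening: 0.108
grasp_force: 30.0
```

Call:
play_rows:
  commands:
    - {"dx":0,"dy":0,"dz":-1,"roll":0}
    - {"dx":0,"dy":0,"dz":0,"roll":0}
    - {"dx":0,"dy":0,"dz":0,"roll":0}

```text
clock: 7.9
eef_pos: [507.4, 53.7, 124.9]
tool_rot: [-3.142, 0.0, 0.115]
wrist_force: [0.0, 0.5, -0.7]
opening: 0.112
grasp_force: 30.0
```

Call:
play_rows:
  commands:
    - {"dx":0,"dy":0,"dz":-1,"roll":0}
    - {"dx":0,"dy":0,"dz":0,"roll":0}
    - {"dx":0,"dy":0,"dz":0,"roll":0}

```text
clock: 8.2
eef_pos: [507.4, 53.7, 123.9]
tool_rot: [-3.142, 0.0, 0.115]
wrist_force: [-1.1, -0.4, -0.2]
opening: 0.109
grasp_force: 30.0
```

Call:
play_rows:
  commands:
    - {"dx":0,"dy":0,"dz":-0.5,"roll":0}
    - {"dx":0,"dy":0,"dz":0,"roll":0}
    - {"dx":0,"dy":0,"dz":0,"roll":0}

```text
clock: 8.5
eef_pos: [507.4, 53.7, 123.6]
tool_rot: [3.142, 0.0, 0.115]
wrist_force: [-1.9, -1.1, 4.6]
opening: 0.108
grasp_force: 30.0
```

Call:
play_rows:
  commands:
    - {"dx":0,"dy":0,"dz":-0.5,"roll":0}
    - {"dx":0,"dy":0,"dz":0,"roll":0}
    - {"dx":0,"dy":0,"dz":0,"roll":0}

```text
clock: 8.8
eef_pos: [507.5, 53.7, 123.2]
tool_rot: [3.142, -0.0, 0.115]
wrist_force: [-3.0, -0.3, 7.9]
opening: 0.106
grasp_force: 30.0
```

Call:
play_rows:
  commands:
    - {"dx":0,"dy":0,"dz":-0.5,"roll":0}
    - {"dx":0,"dy":0,"dz":0,"roll":0}
    - {"dx":0,"dy":0,"dz":0,"roll":0}

```text
clock: 9.1
eef_pos: [507.7, 53.7, 122.9]
tool_rot: [3.142, -0.0, 0.115]
wrist_force: [-2.9, -1.7, 10.3]
opening: 0.108
grasp_force: 30.0
```

Contact at TCP z≈123.6, so the clip is on the full diameter, with a small side force saying it's a little too far in +x. I'll ease to a light load, centre it, and slide towards +y.

Call:
play_rows:
  commands:
    - {"dx":-0.5,"dy":0,"dz":0.5,"roll":0}
    - {"dx":-0.1,"dy":1,"dz":0,"roll":0}
    - {"dx":0,"dy":0,"dz":0,"roll":0}
    - {"dx":-0.1,"dy":1,"dz":0,"roll":0}
    - {"dx":0,"dy":0,"dz":0,"roll":0}
    - {"dx":0,"dy":0,"dz":0,"roll":0}

```text
clock: 9.7
eef_pos: [507.0, 55.8, 123.2]
tool_rot: [-3.141, -0.001, 0.115]
wrist_force: [-2.2, 0.7, 5.1]
opening: 0.108
grasp_force: 30.0
```

Call:
play_rows:
  commands:
    - {"dx":-0.1,"dy":1,"dz":0,"roll":0}
    - {"dx":0,"dy":0,"dz":0,"roll":0}
    - {"dx":0,"dy":0,"dz":0,"roll":0}

```text
clock: 10.0
eef_pos: [506.8, 56.7, 123.1]
tool_rot: [-3.142, -0.0, 0.115]
wrist_force: [-2.3, 0.6, 4.2]
opening: 0.11
grasp_force: 30.0
```

Call:
play_rows:
  commands:
    - {"dx":-0.1,"dy":1,"dz":0,"roll":0}
    - {"dx":0,"dy":0,"dz":0,"roll":0}
    - {"dx":0,"dy":0,"dz":0,"roll":0}

```text
clock: 10.3
eef_pos: [506.6, 57.7, 123.0]
tool_rot: [-3.142, -0.0, 0.115]
wrist_force: [-0.4, -0.2, 5.1]
opening: 0.105
grasp_force: 30.0
```

Call:
play_rows:
  commands:
    - {"dx":-0.1,"dy":1,"dz":0,"roll":0}
    - {"dx":0,"dy":0,"dz":0,"roll":0}
    - {"dx":0,"dy":0,"dz":0,"roll":0}

```text
clock: 10.6
eef_pos: [506.2, 58.8, 122.7]
tool_rot: [-3.141, 0.0, 0.115]
wrist_force: [0.1, 1.9, -0.6]
opening: 0.106
grasp_force: 30.0
```

The force vanished at y≈58.8, where the groove begins. That fits the measured centre of about 60.3. Moving 1.4 mm further to mid-play and lowering in steps.

Call:
play_rows:
  commands:
    - {"dx":-0.2,"dy":1.4,"dz":0,"roll":0}
    - {"dx":0,"dy":0,"dz":0,"roll":0}
    - {"dx":0,"dy":0,"dz":-1,"roll":0}
    - {"dx":0,"dy":0,"dz":-1,"roll":0}
    - {"dx":0,"dy":0,"dz":0,"roll":0}
    - {"dx":0,"dy":0,"dz":0,"roll":0}

```text
clock: 11.2
eef_pos: [506.2, 60.0, 120.9]
tool_rot: [3.142, 0.0, 0.115]
wrist_force: [-0.1, -0.3, -0.3]
opening: 0.108
grasp_force: 30.0
```

Call:
play_rows:
  commands:
    - {"dx":0,"dy":0,"dz":-1,"roll":0}
    - {"dx":0,"dy":0,"dz":-1,"roll":0}
    - {"dx":0,"dy":0,"dz":0,"roll":0}
    - {"dx":0,"dy":0,"dz":0,"roll":0}

```text
clock: 11.6
eef_pos: [506.2, 60.1, 118.9]
tool_rot: [3.142, 0.0, 0.115]
wrist_force: [-0.2, -0.1, -2.1]
opening: 0.114
grasp_force: 30.0
```

Call:
play_rows:
  commands:
    - {"dx":0,"dy":0,"dz":-1,"roll":0}
    - {"dx":0,"dy":0,"dz":0,"roll":0}
    - {"dx":0,"dy":0,"dz":0,"roll":0}

```text
clock: 11.9
eef_pos: [506.2, 60.0, 117.9]
tool_rot: [3.142, 0.0, 0.115]
wrist_force: [0.0, -0.4, -0.3]
opening: 0.104
grasp_force: 30.0
```

In the groove: it has gone well past full-diameter contact with no load. Continuing down to the floor.

Call:
play_rows:
  commands:
    - {"dx":0,"dy":0,"dz":-1,"roll":0}
    - {"dx":0,"dy":0,"dz":0,"roll":0}
    - {"dx":0,"dy":0,"dz":0,"roll":0}

```text
clock: 12.2
eef_pos: [506.2, 60.1, 117.0]
tool_rot: [3.142, 0.0, 0.115]
wrist_force: [-1.3, -1.0, 2.1]
opening: 0.109
grasp_force: 30.0
```

Call:
play_rows:
  commands:
    - {"dx":0,"dy":0,"dz":-1,"roll":0}
    - {"dx":0,"dy":0,"dz":0,"roll":0}
    - {"dx":0,"dy":0,"dz":0,"roll":0}

```text
clock: 12.5
eef_pos: [506.3, 60.1, 116.0]
tool_rot: [-3.142, -0.0, 0.115]
wrist_force: [-0.2, 0.6, 2.7]
opening: 0.11
grasp_force: 30.0
```

Call:
play_rows:
  commands:
    - {"dx":0,"dy":0,"dz":-1,"roll":0}
    - {"dx":0,"dy":0,"dz":0,"roll":0}
    - {"dx":0,"dy":0,"dz":0,"roll":0}

```text
clock: 12.8
eef_pos: [506.3, 60.1, 115.0]
tool_rot: [3.142, -0.0, 0.115]
wrist_force: [-1.8, -0.9, 4.4]
opening: 0.106
grasp_force: 30.0
```

Call:
play_rows:
  commands:
    - {"dx":0,"dy":0,"dz":-1,"roll":0}
    - {"dx":0,"dy":0,"dz":-1,"roll":0}
    - {"dx":0,"dy":0,"dz":0,"roll":0}
    - {"dx":0,"dy":0,"dz":0,"roll":0}

```text
clock: 13.2
eef_pos: [506.2, 60.1, 112.9]
tool_rot: [-3.142, -0.0, 0.115]
wrist_force: [-0.6, 0.0, 2.6]
opening: 0.109
grasp_force: 30.0
```

Call:
play_rows:
  commands:
    - {"dx":0,"dy":0,"dz":-1,"roll":0}
    - {"dx":0,"dy":0,"dz":0,"roll":0}
    - {"dx":0,"dy":0,"dz":0,"roll":0}

```text
clock: 13.5
eef_pos: [506.1, 60.1, 111.8]
tool_rot: [3.142, 0.0, 0.115]
wrist_force: [0.6, -1.1, 0.3]
opening: 0.113
grasp_force: 30.0
```

Call:
play_rows:
  commands:
    - {"dx":0,"dy":0,"dz":-1,"roll":0}
    - {"dx":0,"dy":0,"dz":0,"roll":0}
    - {"dx":0,"dy":0,"dz":0,"roll":0}

```text
clock: 13.8
eef_pos: [506.1, 60.2, 110.7]
tool_rot: [-3.141, 0.0, 0.115]
wrist_force: [0.1, -1.2, -0.4]
opening: 0.11
grasp_force: 30.0
```

Call:
play_rows:
  commands:
    - {"dx":0,"dy":0,"dz":-1,"roll":0}
    - {"dx":0,"dy":0,"dz":-1,"roll":0}
    - {"dx":0,"dy":0,"dz":0,"roll":0}
    - {"dx":0,"dy":0,"dz":0,"roll":0}

```text
clock: 14.2
eef_pos: [505.9, 60.1, 108.6]
tool_rot: [-3.142, 0.0, 0.115]
wrist_force: [0.6, 0.2, -6.4]
opening: 0.106
grasp_force: 30.0
```

Call:
play_rows:
  commands:
    - {"dx":0,"dy":0,"dz":-1,"roll":0}
    - {"dx":0,"dy":0,"dz":-1,"roll":0}
    - {"dx":0,"dy":0,"dz":0,"roll":0}
    - {"dx":0,"dy":0,"dz":0,"roll":0}

```text
clock: 14.6
eef_pos: [505.9, 60.1, 106.6]
tool_rot: [-3.142, 0.0, 0.115]
wrist_force: [0.8, 0.2, -8.1]
opening: 0.109
grasp_force: 30.0
```

Call:
play_rows:
  commands:
    - {"dx":0,"dy":0,"dz":-1,"roll":0}
    - {"dx":0,"dy":0,"dz":-1,"roll":0}
    - {"dx":0,"dy":0,"dz":0,"roll":0}
    - {"dx":0,"dy":0,"dz":0,"roll":0}

```text
clock: 15.0
eef_pos: [506.0, 60.0, 104.7]
tool_rot: [-3.142, 0.0, 0.115]
wrist_force: [0.9, 0.9, -8.3]
opening: 0.107
grasp_force: 30.0
```

The clip is now pulling down (−8 N), so it has snapped past the widest point. Seating the crown.

Call:
play_rows:
  commands:
    - {"dx":0,"dy":0,"dz":-1,"roll":0}
    - {"dx":0,"dy":0,"dz":0,"roll":0}
    - {"dx":0,"dy":0,"dz":0,"roll":0}

```text
clock: 15.3
eef_pos: [506.1, 60.1, 103.9]
tool_rot: [3.142, 0.0, 0.115]
wrist_force: [-0.2, 0.2, -7.3]
opening: 0.105
grasp_force: 30.0
```

Call:
play_rows:
  commands:
    - {"dx":0,"dy":0,"dz":-0.5,"roll":0}
    - {"dx":0,"dy":0,"dz":0,"roll":0}
    - {"dx":0,"dy":0,"dz":0,"roll":0}

```text
clock: 15.6
eef_pos: [506.2, 60.1, 103.5]
tool_rot: [3.142, -0.0, 0.115]
wrist_force: [-1.1, 0.3, -5.1]
opening: 0.11
grasp_force: 30.0
```

Call:
play_rows:
  commands:
    - {"dx":0,"dy":0,"dz":-0.5,"roll":0}
    - {"dx":0,"dy":0,"dz":0,"roll":0}
    - {"dx":0,"dy":0,"dz":0,"roll":0}

```text
clock: 15.9
eef_pos: [506.3, 60.1, 103.1]
tool_rot: [3.142, -0.0, 0.115]
wrist_force: [-1.2, -0.3, 0.1]
opening: 0.108
grasp_force: 30.0
```

Call:
play_rows:
  commands:
    - {"dx":0,"dy":0,"dz":-0.5,"roll":0}
    - {"dx":0,"dy":0,"dz":0,"roll":0}
    - {"dx":0,"dy":0,"dz":0,"roll":0}

```text
clock: 16.2
eef_pos: [506.5, 60.1, 102.9]
tool_rot: [3.142, -0.0, 0.115]
wrist_force: [-4.2, 0.6, 6.1]
opening: 0.109
grasp_force: 30.0
```

Call:
play_rows:
  commands:
    - {"dx":0,"dy":0,"dz":-0.5,"roll":0}
    - {"dx":0,"dy":0,"dz":0,"roll":0}
    - {"dx":0,"dy":0,"dz":0,"roll":0}

```text
clock: 16.5
eef_pos: [506.7, 60.1, 102.7]
tool_rot: [3.142, -0.001, 0.115]
wrist_force: [-5.1, -0.5, 12.7]
opening: 0.108
grasp_force: 30.0
```

Seated: stiff contact at TCP z≈102.8, which puts the origin on the axis, with a 12.7 N press. Unloading, then releasing and rising straight up.

Call:
play_rows:
  commands:
    - {"dx":-0.3,"dy":0,"dz":0.8,"roll":0}
    - {"dx":0,"dy":0,"dz":0,"roll":0}
    - {"dx":0,"dy":0,"dz":0,"roll":0}

```text
clock: 16.8
eef_pos: [506.2, 60.1, 102.9]
tool_rot: [3.142, -0.001, 0.115]
wrist_force: [-1.4, 0.2, 4.5]
opening: 0.107
grasp_force: 30.0
```

Call:
play_rows:
  commands:
    - {"dx":0,"dy":0,"dz":0,"roll":0}
    - {"dx":0,"dy":0,"dz":0,"roll":0}
    - {"dx":0,"dy":0,"dz":0,"roll":0}
    - {"dx":0,"dy":0,"dz":0,"roll":0}
    - {"dx":0,"dy":0,"dz":0,"roll":0}
  hand: 0

```text
clock: 17.3
eef_pos: [505.9, 60.1, 102.7]
tool_rot: [3.142, 0.0, 0.115]
wrist_force: [-0.9, -0.5, -0.4]
opening: 0.487
grasp_force: 0.0
```

Call:
play_rows:
  commands:
    - {"dx":0,"dy":0,"dz":5,"roll":0}
    - {"dx":0,"dy":0,"dz":15,"roll":0}
    - {"dx":0,"dy":0,"dz":25,"roll":0}
    - {"dx":0,"dy":0,"dz":25,"roll":0}
    - {"dx":-15,"dy":-2,"dz":30,"roll":0}
    - {"dx":-20,"dy":-3,"dz":0,"roll":0}
    - {"dx":-20,"dy":-2,"dz":0,"roll":0}
    - {"dx":0,"dy":0,"dz":0,"roll":0}

```text
clock: 18.1
eef_pos: [449.1, 52.9, 203.0]
tool_rot: [-3.142, 0.0, 0.115]
wrist_force: [0.3, 0.7, 0.0]
opening: 0.502
grasp_force: 0.0
```

```bash
python3 - <<'E'
from h import *
o=get_obs();im=get_image('wrist');s=get_image('scene');P=pose('wrist',o)
q=proj(P,[[506.7,60.3,134],[506.7,60.3,70]]);print(q,proj(pose('scene'),[506.7,60.3,134]))
u,v=q[0].astype(int)-[50,60];v=max(v,0);u=max(u,0);print(u,v)
a=cv2.resize(im[v:v+100,u:u+100],(400,400),interpolation=cv2.INTER_CUBIC)
u,v=proj(pose('scene'),[506.7,60.3,100])[0].astype(int)-40
b=cv2.resize(s[v:v+80,u:u+80],(400,400),interpolation=cv2.INTER_CUBIC);save('c5',np.hstack([a,b]))
E
```

```text
[[323.14358261 134.25758206]
 [323.47559303 128.3072329 ]] [[328.73598442 125.48544862]]
273 74
```

View pics/c5.png

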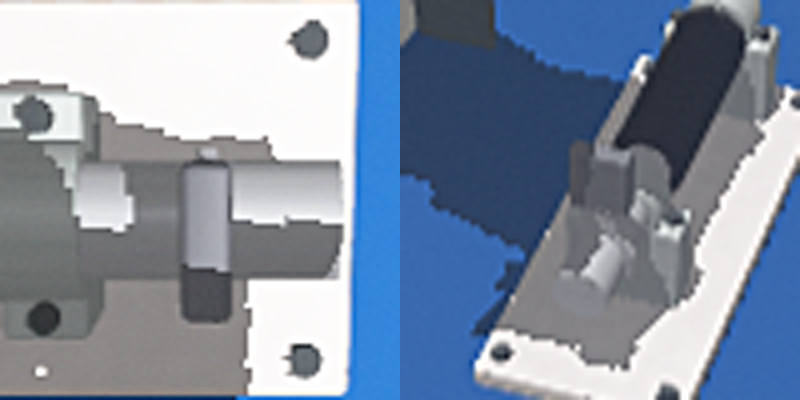

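The clip stands upright with its tab on top, in the groove. Its tab centre is at (325,134) in the wrist picture, against a predicted (323,134) for the home pose. Handing in.

```bash
python3 -c "
from rig import *
print(finish_job())"
```

```text
the job is handed in; nothing more can be done
None
```

The small clip is snapped fully home in the shaft groove, tab on top and released. I handed the job in at about 18 s; the highest contact force I read was about 13 N, and the hand-in returned no verdict.

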